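# Zero the grain mill's stones and set them five clicks open

## Robot

A 7-joint arm with a two-finger parallel gripper is mounted at the origin on the work surface. World frame = base frame: x ahead of the robot, y to its left, z up, the work surface at z = 0. Lengths are in m, angles in rad, forces in N, time in s.
With the tool pointing down it reaches from about 0.425 to 0.925 m from the base axis. Payload 6.8 kg.
Tool frame: the origin (TCP) lies midway between the tips of the shut fingers; the grasp point (between the pads) lies 19 mm behind it; x points along the fingers, y is the direction in which the jaws open and shut, and the axes are right-handed (so a half turn about x gives the same grasp; the last joint's range is limited). The gripper opens to 85 mm and grips with 20 to 120 N. Pads are 22 mm wide; open, the fingers measure 114 mm over their backs; the gripper's body (76 mm by 85 mm) begins 54 mm behind the grasp point. The pads swing forward as they close: fully open they stand 13 mm farther back than shut.
Start: joints at [1.02, 0.477, 0.022, 1.555, -0.011, 1.109, -0.083], TCP at [0.289, -0.61, 0.231] pointing down, gripper open.
Joint ranges: [-2.96, 2.96], [-0.34, 2.1], [-1.41, 1.46], [0.24, 2.44], [-1.37, 4.51], [0.17, 1.92], [-2.96, 2.96]. Speed limits (rad/s): [2.39, 2.39, 3.14, 3.14, 3.14, 3.14, 3.14].

## Interface

Orientations are given as a rotation vector (axis times angle).
In Python, from bench import r, viewer, nets gives the robot as it stands.
- The arm moves only by the shell command python3 -m pendant 'ROWS' [FORCE]. ROWS is JSON, one flat list of numbers, 5 for each row, row after row: the finger opening in mm, from 0 to 85.4, then the shift along the tool's x, y, z in mm, then the turn about the tool's x in rad. A call has 1 to 20 rows; each row shifts and turns the commanded pose from where the row before left it, along the tool's axes as they then stand; what a row does not reach is not made up. A row lasts 1/8 s, in which the tool goes at most 62.5 mm and 10.7 degrees, less where a joint would pass 70% of its speed; a pose out of reach is approached as far as the arm can. A call with a gripper value outside its range is refused whole. The fingers move at their own pace and stop on an object; FORCE is the grip in N (left out, the last holds). Time passes only in rows, so rows that do not move let the fingers close. It gives the time, the measured TCP pose, the force and the opening at its end, in the units of the state.
- r.get_obs(): the state, without advancing time (a new reading comes with each control period).
- viewer.grab_frame(name): name is "side" or "top" or "wrist"; returns (picture, depth): 384x512x3 uint8, red, green, blue; 384x512 float32, m along the optical axis (not along the pixel's ray), 0 where there is no reading.
- viewer.calibration(name): a dict with "mtx" (3x3 intrinsics, pixels), "world_to_cam" (4x4, takes a point from world to camera coordinates). Camera axes: x right, y up, looking along -z (the intrinsics and any distortion apply to the point x, -y, -z); pixel columns grow to the right and rows downward; lengths in m; the calibration is good to about 2 mm. A picture is of the moment at which its call begins: read the wrist's pose just before it. calibration takes no time and is no camera call; for the wrist camera it gives the pose at the moment of the call.
- r.hand_in(): hands the job in, once; it reports no verdict.
Trained networks look in the newest picture that a camera, given by its name, has taken for a name from the list of things; names that differ only in an ending like _2 or _b are one class to them, and where a whole thing is asked for, a point or a joint stands for the part that bears it (a point fixed in the world has none). Each returns a list of dicts, best first, with "score" (0 to 1); they miss things now and then, are a little off and sometimes report something else, mostly with a low value. They report only what shows in the picture. A call takes as long as a camera call.
- nets.look_for(name, camera): "location" ([x, y, z] in m, in world coordinates, good to about 4 mm: the middle of the surface that is visible of it).
- nets.silhouettes(name, camera): "mask" (384x512 bool, what is visible of it).
The state is a dict: "clock": time; "joints": joint angles; "qvel": joint speeds; "tau": joint torques, N m; "tcp_pos": TCP position; "orientation": TCP orientation; "contact_force": force on the tool from outside, world axes, zero at the start; "moment": the same for the moment, N m; "grip_width": finger opening in m.
Only numpy, scipy, OpenCV 4.12 (cv2) and the standard library are available. Lean on these libraries where they do the work, as an engineer would, in place of code of your own. Each camera call takes 0.05 s, during which the arm holds its last target. There are 200 camera calls.

## Task

Set the grain mill for coarse bran: push the adjusting ring round by its wings, clockwise seen from above, until you feel the stones just touch, without forcing them, then open it counter-clockwise by exactly five clicks and leave it resting in that click. Leave the bowl, the wooden hopper and the jar where they are.

Things in the scene. Friction and masses are not known exactly. Their poses are not given: they have to be found in the camera images.
- mill_top (a point): centre of the top of the grain mill, a heavy fixed beech box 180 x 180 mm, 190 mm high, steel spout on its front; on the ring's turning axis, 190 mm above the bench. x points from spout to back, z up. The stones wear and were refitted, so the ring angle at which they touch differs each time and cannot be told from the housing or the marks: only by feel.
- ring_centre (a point): aluminium adjusting ring on the mill: collar 128 mm across with a low funnel in it (rim 116 mm across, 240 mm above the bench) and two straight wings on opposite sides, 226 mm tip to tip. Point on the vertical turning axis, 209 mm above the bench, turning with the ring, x along wing a. Clockwise from above closes, counter-clockwise opens. 24 black marks on the collar, one click apart, no zero.
- wing_a (a point): point on wing a, 90 mm from the axis, at mid height, 209 mm above the bench. A wing is an upright bar 14 mm thick, 24 mm high, 7 mm clear of the housing's top, from the collar (64 mm from the axis) to a rounded end 20 mm thick, 103 mm from the axis. x points outward along the wing. Either flat side can be pushed. Clicks come every 15 degrees (24 mm of travel here).
- wing_b (a point): same point on the opposite wing b (its x points inward). Pushed here or at wing a, the ring takes 7 to 10 N to leave a click; half-way to the next it snaps forward and centres itself there. Stones touching: a firm stop at a click, 15 N no longer move the ring. At the start it is 4 to 8 clicks open; a like stop ends the opening at 10 clicks.
- bowl_mid (a point): steel bowl under the spout, 124 mm across, 55 mm high; the point is on its axis 30 mm up. To be left alone.
- hopper_mid (a point): the mill's wooden hopper, taken off and standing upside down on the bench, 170 mm across at the foot, 95 mm high; the point is on its axis 48 mm up. To be left alone.
- jar_mid (a point): closed glass jar, 90 mm across, 135 mm high; the point is on its axis 65 mm up. To be left alone.

How it is judged:
By the outcome, as a careful person would: the job done as asked, in the order asked, and still so for the second after the job is handed in, with the robot touching nothing.
It also fails if it takes over 61 s, if anything falls off the work surface, if the arm or the gripper's body presses on something with over 40 N, if the wrist force passes 120 N, or if a joint passes its speed limit or range.

## Working session

There is one attempt and no reset: what is moved stays moved. The work goes in short steps, Python scripts to look and compute and a shell command to move; the robot and the scene stay as the last step left them, time stands still between calls to the robot, and variables do not carry over. Pictures are saved under pics/ and viewed, about 8 in all and at most 12, crops included, and the job is handed in when it is done.

```bash
ls; mkdir -p pics; python3 - <<'E'
from bench import r,viewer,nets
import cv2,numpy as np
o=r.get_obs();print({k:np.round(v,3) for k,v in o.items()})
ims=[]
for c in("side","top"):
    p,d=viewer.grab_frame(c);ims.append(p[:,:,::-1])
    cal=viewer.calibration(c);print(c,np.round(cal["mtx"],1).tolist(),np.round(cal["world_to_cam"],3).tolist(),[k for k in cal])
    for n in("mill_top","ring_centre","wing_a","wing_b","bowl_mid","hopper_mid","jar_mid"):
        try: print(n,[(np.round(x["location"],3).tolist(),round(x["score"],2)) for x in nets.look_for(n,c)][:3])
        except Exception as e: print(n,e)
    cv2.imwrite(f"pics/{c}0.png",p[:,:,::-1])
E
```

```text
pics
{'clock': np.float64(0.0), 'joints': array([ 1.02 ,  0.478,  0.022,  1.556, -0.011,  1.109, -0.083]), 'qvel': array([ 0.001, -0.   , -0.   ,  0.003, -0.   ,  0.   , -0.   ]), 'tau': array([-1.0000e-03, -5.9645e+01,  1.6070e+00, -2.8119e+01,  1.2000e-02,
        9.0000e-03,  0.0000e+00]), 'tcp_pos': array([ 0.289, -0.609,  0.23 ]), 'orientation': array([ 1.976,  0.447, -1.977]), 'contact_force': array([ 0.321, -0.498, -0.516]), 'moment': array([ 0.014,  0.035, -0.065]), 'grip_width': np.float64(0.085)}
side [[384.5, 0.0, 254.2], [0.0, 384.5, 185.0], [0.0, 0.0, 1.0]] [[-0.976, -0.216, -0.009, 0.534], [0.11, -0.534, 0.838, -0.21], [-0.186, 0.817, 0.545, -1.07], [0.0, 0.0, 0.0, 1.0]] ['mtx', 'world_to_cam']
mill_top [([0.533, 0.172, 0.135], 0.82)]
ring_centre [([0.559, 0.102, 0.213], 0.82)]
wing_a [([0.56, 0.106, 0.22], 0.87)]
wing_b [([0.56, 0.106, 0.22], 0.87)]
bowl_mid [([0.408, 0.019, 0.033], 0.95)]
hopper_mid [([0.593, 0.437, 0.051], 0.83)]
jar_mid [([0.544, -0.368, 0.085], 0.6)]
top [[479.2, 0.0, 262.4], [0.0, 479.2, 190.4], [0.0, 0.0, 1.0]] [[0.025, -1.0, 0.015, -0.028], [0.99, 0.027, 0.138, -0.562], [-0.139, 0.012, 0.99, -1.428], [0.0, 0.0, 0.0, 1.0]] ['mtx', 'world_to_cam']
mill_top [([0.526, 0.064, 0.192], 0.9)]
ring_centre [([0.563, 0.092, 0.222], 0.63)]
wing_a [([0.563, 0.093, 0.225], 0.84)]
wing_b [([0.563, 0.093, 0.225], 0.84)]
bowl_mid [([0.399, 0.031, 0.024], 0.65)]
hopper_mid [([0.594, 0.384, 0.052], 0.61)]
jar_mid [([0.537, -0.386, 0.134], 0.82)]
```

View pics/top0.png

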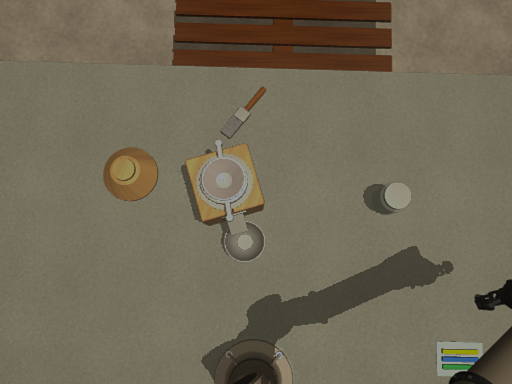

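View pics/side0.png

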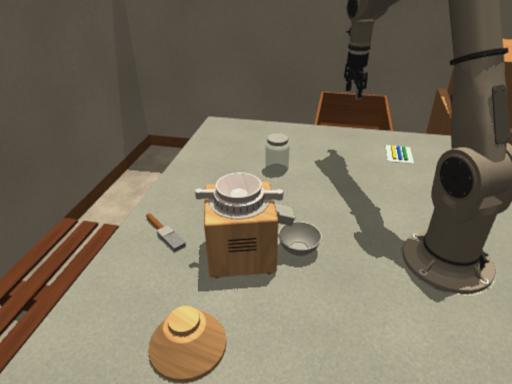

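```bash
cat > h.py <<'E'
from bench import r,viewer,nets
import cv2,numpy as np
def cloud(c):
    p,d=viewer.grab_frame(c);cal=viewer.calibration(c);K=cal["mtx"];T=np.linalg.inv(cal["world_to_cam"])
    v,u=np.indices(d.shape)
    X=np.stack([(u-K[0,2])/K[0,0]*d,-(v-K[1,2])/K[1,1]*d,-d,np.ones_like(d)],-1)@T.T
    return p,d,X[...,:3]
def ring(c="top",verbose=1):
    p,d,X=cloud(c);x=X[...,:2];z=X[...,2]
    ok=(d>0)&(abs(x-[.563,.093]).max(-1)<.16)
    rim=ok&(z>.234)&(z<.247)
    P=x[rim];cen,rad=cv2.minEnclosingCircle(P.astype(np.float32))
    A=np.c_[2*P,np.ones(len(P))];s=np.linalg.lstsq(A,(P**2).sum(1),rcond=None)[0]
    top=ok&(z>.180)&(z<.197);
    rect=cv2.minAreaRect(x[top].astype(np.float32))
    print("rim enc",cen,rad,"fit",s[:2],len(P),"housing",rect,"z",np.median(z[top]))
    return p,d,X,np.array(cen),rect
def wings(X,d,c):
    q=X[...,:2]-c;rr=np.hypot(*np.moveaxis(q,-1,0))
    m=(d>0)&(rr>.072)&(rr<.118)&(X[...,2]>.213)&(X[...,2]<.230)
    a=np.arctan2(q[...,1],q[...,0])[m]
    print("wing pts",m.sum(),"angle mod180 deg",np.degrees(np.angle(np.mean(np.exp(2j*a)))/2),"z",np.median(X[...,2][m]))
    for s in(0,1):
        t=np.angle(np.mean(np.exp(2j*a)))/2+s*np.pi
        w=m&(np.cos(np.arctan2(q[...,1],q[...,0])-t)>.8); print(w.sum(),X[w].mean(0),rr[w].max(),np.degrees(np.angle(np.mean(np.exp(1j*np.arctan2(q[...,1],q[...,0])[w])))))
E
python3 - <<'E'
from h import *
p,d,X,c,rect=ring();wings(X,d,c)
E
```

```text
rim enc (0.5642478466033936, 0.09393961727619171) 0.05797964334487915 fit [0.56403453 0.09391592] 474 housing ((0.564245343208313, 0.09389819949865341), (0.18095669150352478, 0.17969276010990143), 17.96866226196289) z 0.1898952089357283
wing pts 172 angle mod180 deg 10.473318601210963 z 0.22049762747874013
82 [0.65477476 0.1105082  0.22047298] 0.11011710059806434 10.378958915543203
90 [0.4725483  0.0768526  0.22026666] 0.11304606236733059 -169.4407200848022
```

```bash
cat >> h.py <<'E'
from scipy.spatial.transform import Rotation as R
C=np.array([.5642,.0939])
def state():
    o=r.get_obs();M=R.from_rotvec(o["orientation"]).as_matrix();q=o["tcp_pos"][:2]-C
    return o,M,q
def show():
    o,M,q=state();f=np.array(o["contact_force"])
    print("t",round(float(o["clock"]),2),"tcp",np.round(o["tcp_pos"],4),"rad",round(np.hypot(*q),4),"ang",round(np.degrees(np.arctan2(q[1],q[0])),2),"z-axis ang",round(np.degrees(np.arctan2(M[1,2],M[0,2])),2),"F tool",np.round(M.T@f,1),"j",np.round(o["joints"],2))
E
python3 - <<'E'
from h import *
show();o,M,q=state();print(M.round(3))
E
```

```text
t 0.85 tcp [ 0.2892 -0.6099  0.2313] rad 0.7556 ang -111.34 z-axis ang -154.63 F tool [0.  0.6 0.1] j [ 1.02  0.48  0.02  1.56 -0.01  1.11 -0.08]
[[ 0.     0.428 -0.904]
 [-0.    -0.904 -0.428]
 [-1.     0.    -0.   ]]
```

```bash
python3 -m pendant '[0,-9,0,0,-0.164,0,-9,0,0,-0.164,0,-9,0,0,-0.164,0,-9,0,0,-0.164,0,-9,0,0,-0.164,0,-9,0,0,-0.164,0,-9,0,0,-0.164,0,-9,0,0,-0.164]' 60
python3 -m pendant '[0,0,34.6,-48.1,0,0,0,34.6,-48.1,0,0,0,34.6,-48.1,0,0,0,34.6,-48.1,0,0,0,34.6,-48.1,0,0,0,34.6,-48.1,0,0,0,34.6,-48.1,0,0,0,34.6,-48.1,0,0,0,34.6,-48.1,0,0,0,34.6,-48.1,0,0,0,34.6,-48.1,0,0,0,34.6,-48.1,0,0,0,34.6,-48.1,0,0,0,34.6,-48.1,0,0,0,0,0,0,0,0,0,0,0]'
python3 -c "
from h import *
show()
p,d=viewer.grab_frame('side');cv2.imwrite('pics/side1.png',cv2.resize(p[100:290,160:350,::-1],None,fx=3,fy=3))"
```

```text
clock: 1.85
tcp_pos: [0.2891, -0.6099, 0.3036]
orientation: [1.069, 1.293, -1.069]
contact_force: [-0.2, 0.1, 0.3]
grip_width: -0.0
clock: 3.85
tcp_pos: [0.6423, 0.1404, 0.303]
orientation: [1.072, 1.291, -1.073]
contact_force: [0.3, 0.2, -0.1]
grip_width: -0.0002
t 3.85 tcp [0.6423 0.1404 0.303 ] rad 0.0908 ang 30.77 z-axis ang -79.46 F tool [ 0.1  0.4 -0.1] j [ 0.12  0.46 -0.62  1.48  0.27  1.28 -0.34]
```

View pics/side1.png

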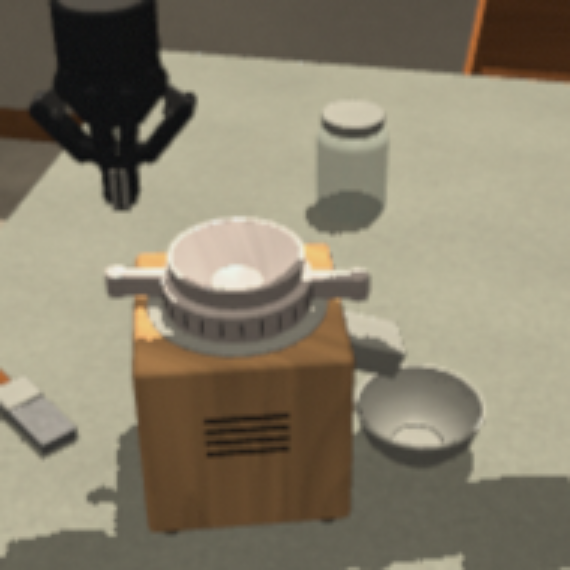

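```bash
python3 -m pendant '[0,48.5,5,0,0,0,48.5,5,0,0,0,0,0,4,0,0,0,0,0,0]'; python3 -c "
from h import *
show()"
python3 -m pendant '[0,0,0,3,0,0,0,0,3,0,0,0,0,0,0]'; python3 -c "
from h import *
show()"
```

```text
clock: 4.4
tcp_pos: [0.6539, 0.1372, 0.2084]
orientation: [1.075, 1.288, -1.073]
contact_force: [-0.4, 0.1, -0.5]
grip_width: 0.0001
t 4.4 tcp [0.6539 0.1372 0.2084] rad 0.0996 ang 25.79 z-axis ang -79.59 F tool [ 0.5 -0.3 -0.2] j [ 0.11  0.55 -0.59  1.57  0.33  1.12 -0.38]
clock: 4.78
tcp_pos: [0.6543, 0.1323, 0.2072]
orientation: [1.074, 1.289, -1.072]
contact_force: [0.3, 0.5, 0.9]
grip_width: 0.0
t 4.78 tcp [0.6543 0.1323 0.2072] rad 0.098 ang 23.09 z-axis ang -79.49 F tool [-0.9  0.4 -0.5] j [ 0.11  0.55 -0.59  1.57  0.33  1.12 -0.37]
```

```bash
python3 -m pendant '[0,0,0.5,2.5,0.0262,0,0,0.5,2.5,0.0262,0,0,0.5,2.5,0.0262]'; python3 -c "
from h import *
show()"
python3 -m pendant '[0,0,0.5,2.5,0.0262]'; python3 -m pendant '[0,0,0.5,2.5,0.0262]';  python3 -m pendant '[0,0,0.5,2.5,0.0262]'; python3 -m pendant '[0,0,0.5,2.5,0.0262]'; python3 -c "
from h import *
show()"
```

```text
clock: 5.15
tcp_pos: [0.6557, 0.1296, 0.2067]
orientation: [1.134, 1.262, -1.128]
contact_force: [-2.2, 9.6, 0.3]
grip_width: 0.0003
t 5.15 tcp [0.6557 0.1296 0.2067] rad 0.0983 ang 21.33 z-axis ang -83.89 F tool [-0.3 -1.2 -9.8] j [ 0.11  0.55 -0.57  1.57  0.32  1.12 -0.43]
clock: 5.28
tcp_pos: [0.6563, 0.1285, 0.2068]
orientation: [1.153, 1.251, -1.146]
contact_force: [-2.3, 10.3, 0.2]
grip_width: -0.0
clock: 5.4
tcp_pos: [0.6573, 0.1256, 0.2067]
orientation: [1.172, 1.239, -1.166]
contact_force: [-0.9, 7.0, -0.4]
grip_width: 0.0
clock: 5.52
tcp_pos: [0.6584, 0.1216, 0.2067]
orientation: [1.192, 1.225, -1.186]
contact_force: [0.9, 4.3, 0.2]
grip_width: 0.0004
clock: 5.65
tcp_pos: [0.6594, 0.1168, 0.2065]
orientation: [1.21, 1.209, -1.208]
contact_force: [-0.3, 0.9, 0.7]
grip_width: 0.0003
t 5.65 tcp [0.6594 0.1168 0.2065] rad 0.0979 ang 13.51 z-axis ang -89.99 F tool [-0.7 -0.3 -0.9] j [ 0.11  0.55 -0.55  1.56  0.31  1.12 -0.51]
```

```bash
python3 -m pendant '[0,0,0.5,2.5,0.0262,0,0,0.5,2.5,0.0262,0,0,0.5,2.5,0.0262,0,0,0.5,2.5,0.0262,0,0,0.5,2.5,0.0262,0,0,0.5,2.5,0.0262,0,0,0.5,2.5,0.0262,0,0,0.5,2.5,0.0262,0,0,0.5,2.5,0.0262,0,0,0.5,2.5,0.0262,0,0,0.5,2.5,0.0262,0,0,0.5,2.5,0.0262]'; python3 -c "
from h import *
show()"
python3 -m pendant '[0,0,0.5,2.5,0.0262,0,0,0.5,2.5,0.0262,0,0,0.5,2.5,0.0262,0,0,0.5,2.5,0.0262,0,0,0.5,2.5,0.0262,0,0,0.5,2.5,0.0262,0,0,0.5,2.5,0.0262,0,0,0.5,2.5,0.0262,0,0,0.5,2.5,0.0262,0,0,0.5,2.5,0.0262]'; python3 -c "
from h import *
show();p,d,X,c,rect=ring();wings(X,d,C)
cv2.imwrite('pics/top2.png',cv2.resize(p[100:260,150:310,::-1],None,fx=3,fy=3))"
```

```text
clock: 7.15
tcp_pos: [0.6608, 0.0842, 0.2063]
orientation: [1.438, 1.042, -1.439]
contact_force: [0.2, 0.8, 0.3]
grip_width: -0.0
t 7.15 tcp [0.6608 0.0842 0.2063] rad 0.0971 ang -5.74 z-axis ang -108.14 F tool [-0.3 -0.1 -0.9] j [ 0.11  0.53 -0.47  1.58  0.26  1.1  -0.74]
clock: 8.4
tcp_pos: [0.6547, 0.0597, 0.2062]
orientation: [1.62, 0.877, -1.622]
contact_force: [-0.3, -0.5, 0.5]
grip_width: -0.0
t 8.4 tcp [0.6547 0.0597 0.2062] rad 0.0967 ang -20.71 z-axis ang -123.13 F tool [-0.5  0.   0.6] j [ 0.11  0.51 -0.42  1.6   0.22  1.08 -0.94]
rim enc (0.563300371170044, 0.09598761796951294) 0.057461388409137726 fit [0.56307939 0.09524948] 296 housing ((0.5540030598640442, 0.1233750432729721), (0.18007656931877136, 0.11858028918504715), 18.46587371826172) z 0.19017562330672755
wing pts 93 angle mod180 deg -34.05537165091467 z 0.2204443952003594h.py:25: RuntimeWarning: Mean of empty slice.
  w=m&(np.cos(np.arctan2(q[...,1],q[...,0])-t)>.8); print(w.sum(),X[w].mean(0),rr[w].max(),np.degrees(np.angle(np.mean(np.exp(1j*np.arctan2(q[...,1],q[...,0])[w])))))
  ret = um.true_divide(
Traceback (most recent call last):
  File "h.py", line 25, in wings
    w=m&(np.cos(np.arctan2(q[...,1],q[...,0])-t)>.8); print(w.sum(),X[w].mean(0),rr[w].max(),np.degrees(np.angle(np.mean(np.exp(1j*np.arctan2(q[...,1],q[...,0])[w])))))
                                                                                 ~~~~~~~~~^^
ValueError: zero-size array to reduction operation maximum which has no identity
```

```bash
sed -i 's/ w=m&\(.*\); print/ w=m\&\1\n        if w.sum()>5: print/' h.py
python3 -m pendant '[0,0,0.5,2.5,0.0262,0,0,0.5,2.5,0.0262,0,0,0.5,2.5,0.0262,0,0,0.5,2.5,0.0262,0,0,0.5,2.5,0.0262,0,0,0.5,2.5,0.0262,0,0,0.5,2.5,0.0262,0,0,0.5,2.5,0.0262,0,0,0.5,2.5,0.0262,0,0,0.5,2.5,0.0262]'; python3 -c "
from h import *
show();p,d,X=cloud('top');wings(X,d,C)"
python3 -m pendant '[0,0,0.5,2.5,0.0262,0,0,0.5,2.5,0.0262]';python3 -m pendant '[0,0,0.5,2.5,0.0262]';python3 -m pendant '[0,0,0.5,2.5,0.0262]'
python3 -c "
from h import *
show();p,d,X=cloud('top');wings(X,d,C)"
```

```text
clock: 9.7
tcp_pos: [0.6425, 0.0373, 0.2061]
orientation: [1.795, 0.686, -1.796]
contact_force: [0.6, -0.2, -0.2]
grip_width: 0.0
t 9.7 tcp [0.6425 0.0373 0.2061] rad 0.0966 ang -35.84 z-axis ang -138.14 F tool [ 0.2  0.5 -0.4] j [ 0.11  0.47 -0.36  1.64  0.19  1.06 -1.15]
wing pts 91 angle mod180 deg -49.11824223963629 z 0.22001615369252248
91 [0.50343873 0.16413558 0.21993649] 0.11225759248316358 130.88158365408054
clock: 10.0
tcp_pos: [0.6404, 0.0349, 0.2065]
orientation: [1.831, 0.647, -1.827]
contact_force: [4.4, 3.9, -2.6]
grip_width: 0.0002
clock: 10.12
tcp_pos: [0.6398, 0.0342, 0.2068]
orientation: [1.851, 0.627, -1.841]
contact_force: [8.4, 4.7, -4.6]
grip_width: 0.0003
clock: 10.25
tcp_pos: [0.6388, 0.0333, 0.207]
orientation: [1.869, 0.607, -1.855]
contact_force: [8.3, 5.8, -5.1]
grip_width: -0.0
t 10.25 tcp [0.6388 0.0333 0.207 ] rad 0.0961 ang -39.09 z-axis ang -143.99 F tool [  5.2   0.2 -10.1] j [ 0.1   0.46 -0.34  1.66  0.17  1.05 -1.23]
wing pts 91 angle mod180 deg -50.37603689108068 z 0.220587598757382
91 [0.50508504 0.16528747 0.2202204 ] 0.11227770628757254 129.62343780104467
```

```bash
python3 -m pendant '[0,0,0.5,2.5,0.0262]'
python3 -c "
from h import *
show();p,d,X=cloud('top');wings(X,d,C)"
```

```text
clock: 10.42
tcp_pos: [0.6368, 0.0309, 0.2069]
orientation: [1.884, 0.585, -1.873]
contact_force: [7.0, 3.9, -3.0]
grip_width: 0.0
t 10.43 tcp [0.6368 0.0309 0.2069] rad 0.0961 ang -40.94 z-axis ang -145.48 F tool [ 3.1  0.8 -7.9] j [ 0.1   0.46 -0.34  1.66  0.17  1.05 -1.25]
wing pts 88 angle mod180 deg -52.471813834059994 z 0.22054700729315224
88 [0.5079469  0.1671418  0.22049828] 0.11116054764782192 127.52773733682386
```

```bash
python3 -m pendant '[0,0,0.5,2.5,0.0262,0,0,0.5,2.5,0.0262,0,0,0.5,2.5,0.0262,0,0,0.5,2.5,0.0262,0,0,0.5,2.5,0.0262]'
python3 -c "
from h import *
show();p,d,X=cloud('top');wings(X,d,C)"
python3 -m pendant '[0,0,0.5,2.5,0.0262,0,0,0.5,2.5,0.0262]';python3 -m pendant '[0,0,0.5,2.5,0.0262]';python3 -m pendant '[0,0,0.5,2.5,0.0262]'
python3 -c "
from h import *
show();p,d,X=cloud('top');wings(X,d,C)"
```

```text
clock: 11.1
tcp_pos: [0.625, 0.0192, 0.2062]
orientation: [1.96, 0.468, -1.961]
contact_force: [-0.4, -0.5, -0.0]
grip_width: 0.0001
t 11.1 tcp [0.625  0.0192 0.2062] rad 0.0963 ang -50.88 z-axis ang -153.14 F tool [0.  0.2 0.5] j [ 0.1   0.44 -0.31  1.69  0.15  1.04 -1.36]
wing pts 88 angle mod180 deg -64.04398406994999 z 0.21964881672033088
88 [0.5237037  0.17706744 0.21980846] 0.11177549999460186 115.95569074324094
clock: 11.4
tcp_pos: [0.6225, 0.0173, 0.2066]
orientation: [1.995, 0.422, -1.988]
contact_force: [6.4, 2.2, -3.7]
grip_width: -0.0002
clock: 11.52
tcp_pos: [0.6215, 0.0168, 0.2069]
orientation: [2.013, 0.4, -2.001]
contact_force: [10.3, 3.6, -4.9]
grip_width: 0.0001
clock: 11.65
tcp_pos: [0.6199, 0.0159, 0.2071]
orientation: [2.03, 0.376, -2.015]
contact_force: [9.3, 4.0, -4.2]
grip_width: -0.0002
t 11.65 tcp [0.6199 0.0159 0.2071] rad 0.0959 ang -54.5 z-axis ang -159.03 F tool [  4.3  -0.4 -10.1] j [ 0.09  0.42 -0.29  1.71  0.13  1.02 -1.45]
wing pts 86 angle mod180 deg -65.87587744474445 z 0.22012984355143328
86 [0.52632901 0.17853621 0.2202654 ] 0.11188287600146372 114.12386570533167
```

```bash
python3 -m pendant '[0,0,0.5,2.5,0.0262,0,0,0.5,2.5,0.0262,0,0,0.5,2.5,0.0262,0,0,0.5,2.5,0.0262,0,0,0.5,2.5,0.0262,0,0,0.5,2.5,0.0262]'
python3 -c "
from h import *
show();p,d,X=cloud('top');wings(X,d,C)"
python3 -m pendant '[0,0,0.5,2.5,0.0262,0,0,0.5,2.5,0.0262]';python3 -m pendant '[0,0,0.5,2.5,0.0262]';python3 -m pendant '[0,0,0.5,2.5,0.0262]'
python3 -c "
from h import *
show();p,d,X=cloud('top');wings(X,d,C)"
```

```text
clock: 12.45
tcp_pos: [0.6033, 0.0061, 0.2062]
orientation: [2.112, 0.219, -2.113]
contact_force: [-0.9, -0.0, -0.5]
grip_width: 0.0
t 12.45 tcp [0.6033 0.0061 0.2062] rad 0.0961 ang -66.02 z-axis ang -168.14 F tool [ 0.5 -0.2  0.9] j [ 0.08  0.4  -0.25  1.75  0.12  1.01 -1.58]
wing pts 86 angle mod180 deg -78.96894502338235 z 0.22020030654454603
86 [0.54641618 0.18529671 0.22010412] 0.1123942392349168 101.03076142148443
clock: 12.75
tcp_pos: [0.6013, 0.0051, 0.2068]
orientation: [2.147, 0.167, -2.135]
contact_force: [11.7, 1.8, -7.3]
grip_width: 0.0003
clock: 12.88
tcp_pos: [0.6009, 0.0052, 0.2073]
orientation: [2.166, 0.142, -2.144]
contact_force: [17.1, 3.4, -9.2]
grip_width: 0.0001
clock: 13.0
tcp_pos: [0.6001, 0.0056, 0.2079]
orientation: [2.185, 0.117, -2.154]
contact_force: [21.0, 5.8, -8.0]
grip_width: 0.0002
t 13.0 tcp [0.6001 0.0056 0.2079] rad 0.0953 ang -67.85 z-axis ang -174.03 F tool [  8.3  -3.5 -21.4] j [ 0.07  0.38 -0.24  1.76  0.1   0.99 -1.67]
wing pts 90 angle mod180 deg -79.01690599754704 z 0.22048662340084768
90 [0.54656622 0.1849447  0.22019581] 0.11251284933081215 100.98278879557446
```

```bash
python3 -m pendant '[0,0,0,-8,-0.044,0,0,0,-10,-0.044,0,-20,0,0,0,0,-20,0,0,0,0,0,0,0,0]'
python3 -c "
from h import *
show();o,M,q=state();print('tool yz rel',M[:2,1]@q,M[:2,2]@q);p,d,X=cloud('top');wings(X,d,C)"
```

```text
clock: 13.68
tcp_pos: [0.6129, 0.0052, 0.2477]
orientation: [2.124, 0.204, -2.118]
contact_force: [0.8, -0.9, 0.5]
grip_width: 0.0
t 13.68 tcp [0.6129 0.0052 0.2477] rad 0.1012 ang -61.24 z-axis ang -169.03 F tool [-0.5  1.  -0.7] j [ 0.08  0.37 -0.25  1.68  0.1   1.1  -1.58]
tool yz rel 0.09633412357234437 -0.030913825548379098
wing pts 87 angle mod180 deg -78.96911885348146 z 0.21964925247642708
87 [0.54641077 0.18535058 0.21951582] 0.1120245237820065 101.03069873785945
```

```bash
python3 -m pendant '[0,0,0,31,0,0,0,0,31,0,0,21,0,0,0,0,20,0,0,0,0,0,0,-7,0,0,0,0,0,0]'
python3 -c "
from h import *
show();o,M,q=state();print('tool yz rel',M[:2,1]@q,M[:2,2]@q);p,d,X=cloud('top');wings(X,d,C)"
```

```text
clock: 14.48
tcp_pos: [0.5588, -0.0051, 0.2054]
orientation: [2.121, 0.205, -2.12]
contact_force: [0.5, 0.3, 0.3]
grip_width: -0.0002
t 14.47 tcp [ 0.5588 -0.0051  0.2054] rad 0.0991 ang -93.13 z-axis ang -168.98 F tool [-0.3 -0.2 -0.6] j [ 0.11  0.33 -0.26  1.85  0.1   0.98 -1.57]
tool yz rel 0.09611696079009587 0.024224514689785436
wing pts 83 angle mod180 deg -78.90143009342037 z 0.22047360488973755
83 [0.54625016 0.18568035 0.22025575] 0.11271879138908007 101.09828263380118
```

```bash
python3 -m pendant '[0,0,0,-2,0,0,0,0.5,-2.5,-0.0262,0,0,0.5,-2.5,-0.0262,0,0,0.5,-2.5,-0.0262,0,0,0.5,-2.5,-0.0262,0,0,0.5,-2.5,-0.0262,0,0,0.5,-2.5,-0.0262,0,0,0.5,-2.5,-0.0262,0,0,0.5,-2.5,-0.0262,0,0,0.5,-2.5,-0.0262]'
python3 -c "
from h import *
show();o,M,q=state();print('tool yz rel',M[:2,1]@q,M[:2,2]@q);p,d,X=cloud('top');wings(X,d,C)"
```

```text
clock: 15.78
tcp_pos: [0.5833, -0.0024, 0.2053]
orientation: [1.984, 0.433, -1.983]
contact_force: [-0.3, -0.7, -0.4]
grip_width: -0.0001
t 15.78 tcp [ 0.5833 -0.0024  0.2053] rad 0.0982 ang -78.81 z-axis ang -155.36 F tool [0.4 0.5 0.5] j [ 0.13  0.37 -0.3   1.79  0.13  1.   -1.36]
tool yz rel 0.09550224925008081 0.022842829339994795
wing pts 89 angle mod180 deg -63.93146813033671 z 0.2205380665669534
89 [0.52364445 0.17683327 0.22017469] 0.11149483413962186 116.06817771914346
```

Click 1 open (−63.9°). Next two clicks, then look.

```bash
python3 -m pendant '[0,0,0.5,-2.5,-0.0262,0,0,0.5,-2.5,-0.0262,0,0,0.5,-2.5,-0.0262,0,0,0.5,-2.5,-0.0262,0,0,0.5,-2.5,-0.0262,0,0,0.5,-2.5,-0.0262,0,0,0.5,-2.5,-0.0262,0,0,0.5,-2.5,-0.0262,0,0,0.5,-2.5,-0.0262,0,0,0.5,-2.5,-0.0262,0,0,0.5,-2.5,-0.0262,0,0,0.5,-2.5,-0.0262,0,0,0.5,-2.5,-0.0262,0,0,0.5,-2.5,-0.0262,0,0,0.5,-2.5,-0.0262,0,0,0.5,-2.5,-0.0262,0,0,0.5,-2.5,-0.0262,0,0,0.5,-2.5,-0.0262,0,0,0.5,-2.5,-0.0262,0,0,0.5,-2.5,-0.0262]'
python3 -c "
from h import *
show();o,M,q=state();print('tool yz rel',M[:2,1]@q,M[:2,2]@q);p,d,X=cloud('top');wings(X,d,C)"
```

```text
clock: 18.32
tcp_pos: [0.6279, 0.0212, 0.2054]
orientation: [1.648, 0.852, -1.646]
contact_force: [0.8, 0.6, 0.2]
grip_width: 0.0005
t 18.32 tcp [0.6279 0.0212 0.2054] rad 0.0967 ang -48.78 z-axis ang -125.32 F tool [-0.2  0.3 -0.9] j [ 0.16  0.46 -0.4   1.68  0.2   1.05 -0.91]
tool yz rel 0.09403437267134535 0.02249494629297079
wing pts 90 angle mod180 deg -34.04487354344008 z 0.2201565967360095
90 [0.48678685 0.1462193  0.22050422] 0.11253633077374436 145.95488174738796
```

Three clicks (−34.0°). One more click, check, then the last.

```bash
python3 -m pendant '[0,0,0.6,-2.5,-0.0262,0,0,0.6,-2.5,-0.0262,0,0,0.6,-2.5,-0.0262,0,0,0.6,-2.5,-0.0262,0,0,0.6,-2.5,-0.0262,0,0,0.6,-2.5,-0.0262,0,0,0.6,-2.5,-0.0262,0,0,0.6,-2.5,-0.0262,0,0,0.6,-2.5,-0.0262,0,0,0.6,-2.5,-0.0262]'
python3 -c "
from h import *
show();p,d,X=cloud('top');wings(X,d,C)"
python3 -m pendant '[0,0,0.6,-2.5,-0.0262,0,0,0.6,-2.5,-0.0262,0,0,0.6,-2.5,-0.0262,0,0,0.6,-2.5,-0.0262,0,0,0.6,-2.5,-0.0262,0,0,0.6,-2.5,-0.0262]'
python3 -m pendant '[0,0,0.6,-2.5,-0.0262]'
python3 -m pendant '[0,0,0.6,-2.5,-0.0262]'
python3 -c "
from h import *
show();p,d,X=cloud('top');wings(X,d,C)"
```

```text
clock: 19.62
tcp_pos: [0.6451, 0.0401, 0.2053]
orientation: [1.466, 1.02, -1.465]
contact_force: [0.2, 0.0, 0.0]
grip_width: 0.0006
t 19.62 tcp [0.6451 0.0401 0.2053] rad 0.0972 ang -33.65 z-axis ang -110.32 F tool [-0.   0.1 -0.1] j [ 0.17  0.49 -0.45  1.63  0.24  1.07 -0.71]
wing pts 87 angle mod180 deg -19.378300907363755 z 0.22012644094282097
87 [0.47653846 0.12470594 0.2201561 ] 0.11215962088677382 160.6215806270873
clock: 20.42
tcp_pos: [0.6517, 0.0503, 0.2052]
orientation: [1.351, 1.107, -1.358]
contact_force: [-3.3, -4.6, 1.8]
grip_width: -0.0001
clock: 20.55
tcp_pos: [0.6532, 0.054, 0.2052]
orientation: [1.334, 1.122, -1.337]
contact_force: [-1.1, -0.7, 0.8]
grip_width: 0.0003
clock: 20.68
tcp_pos: [0.6549, 0.0582, 0.2054]
orientation: [1.316, 1.137, -1.314]
contact_force: [-0.3, 0.1, 0.9]
grip_width: -0.0001
t 20.68 tcp [0.6549 0.0582 0.2054] rad 0.0975 ang -21.48 z-axis ang -98.33 F tool [-0.9 -0.3 -0. ] j [ 0.17  0.52 -0.5   1.6   0.27  1.09 -0.54]
wing pts 88 angle mod180 deg -4.481465575423667 z 0.2205223608809137
88 [0.47132545 0.10117518 0.22022416] 0.11255502427586214 175.51847911604537
```

```bash
python3 -m pendant '[0,0,0,10,0,0,0,0,12,0,0,-30,0,0,0,0,-50,0,0,0,0,-50,0,0,0,0,0,0,60,0,0,0,0,60,0,0,0,0,60,0,0,0,0,60,0,0,0,0,0,0,0,0,0,0,0]'
python3 -c "
from h import *
show();p,d,X,c,rect=ring();wings(X,d,C)
for n in('bowl_mid','hopper_mid','jar_mid'):print(n,[np.round(x['location'],3) for x in nets.look_for(n,'top')][:1])
cv2.imwrite('pics/top3.png',p[:,:,::-1])"
```

```text
clock: 22.1
tcp_pos: [0.6158, -0.202, 0.3353]
orientation: [1.318, 1.136, -1.317]
contact_force: [0.3, 1.0, 0.8]
grip_width: 0.0
t 22.1 tcp [ 0.6158 -0.202   0.3353] rad 0.3004 ang -80.1 z-axis ang -98.5 F tool [-0.8  0.1 -1. ] j [ 0.54  0.4  -0.44  1.47  0.17  1.32 -0.07]
rim enc (0.5644570589065552, 0.0940229743719101) 0.05818204581737518 fit [0.56408282 0.0940011 ] 481 housing ((0.5642213225364685, 0.09396594762802124), (0.1811615228652954, 0.17989100515842438), 17.87444305419922) z 0.19005090864831842
wing pts 170 angle mod180 deg -4.589610902248011 z 0.22031363695900696
81 [0.65611433 0.08621602 0.22034114] 0.11085440702576023 -4.776807278015205
89 [0.47105643 0.10106816 0.22013552] 0.11262857322887045 175.58069237729612
bowl_mid [array([0.4  , 0.035, 0.019])]
hopper_mid [array([0.598, 0.384, 0.056])]
jar_mid [array([ 0.541, -0.418,  0.134])]
```

View pics/top3.png

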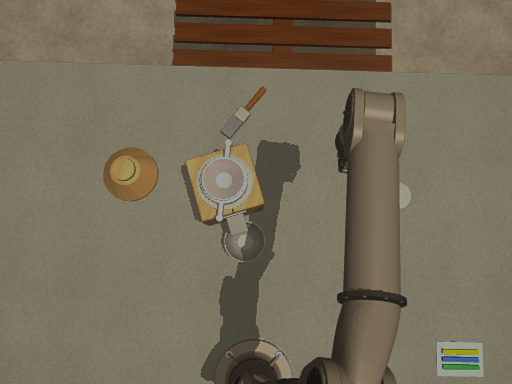

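The ring stands at −4.6°, one click closed from the +10.5° start. It was 6 clicks open at the start, so it is now 5. The bowl (240,240) and hopper (130,173) are unmoved, and the jar is partly hidden by the arm.

```bash
python3 -c "
from h import *
print(r.hand_in());show()"
```

```text
the job is handed in; nothing more can be done
None
the job is handed in; nothing more can be done
```

The mill is set five clicks open from where the stones touch, and the job was handed in at about 22 s on the robot clock.

- **Closing:** I pushed wing a clockwise with the shut fingers. The ring passed six clicks and then stopped firmly at −79.0°. It did not move at about 21 N, whereas normal clicks gave way at about 10 N. That peak was higher than the 15 N needed to feel the stop, because I took two small steps past contact before reading it. I backed off straight away.
- **Opening:** I pushed the same wing counter-clockwise from its other side. The camera checks showed the ring at −63.9°, −34.0°, −19.4° and −4.5°, which are clicks 1, 3, 4 and 5.
- **Last checks:** With the arm withdrawn, both wings gave −4.6°. That is 15.06° (one click) closed from the 10.5° start, which fits six clicks closed and five reopened.
- **Other things in the scene:** The mill housing and ring centre are unmoved. The bowl and hopper look unmoved. The jar was partly hidden by the arm in the last picture, so its detected position came out about 30 mm off. The robot did not go near it at a height that could touch it.

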